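# Lock the keyhole-mounted control pod onto the microscope's sloped dock

### The arm

A 7-joint arm with a two-finger parallel gripper is mounted at the origin on the work surface. World frame = base frame: x ahead of the robot, y to its left, z up, the work surface at z = 0. Lengths are in m, angles in rad, forces in N, time in s.
With the tool pointing down it reaches from about 0.425 to 0.875 m from the base axis. Payload 4.7 kg.
Tool frame: the origin (TCP) lies midway between the tips of the shut fingers; the grasp point (between the pads) lies 19 mm behind it; z points along the fingers, y is the line along which they close (so a half turn about z gives the same grasp; the last joint's range is limited). The gripper opens to 87 mm and grips with 3 to 60 N. Pads are 19 mm wide; open, the fingers measure 117 mm over their backs; the gripper's body (75 mm by 190 mm) begins 51 mm behind the grasp point.
Start: joints at [1.341, 0.321, -0.07, 1.45, 0.023, 1.371, -0.057], TCP at [0.157, -0.631, 0.223] pointing down, gripper open.
Joint ranges: [-2.86, 2.86], [-0.3, 2.09], [-1.38, 1.24], [0.06, 2.45], [-1.56, 4.7], [0.09, 2.05], [-2.69, 2.69]. Speed limits (rad/s): [2.57, 2.57, 3.14, 3.14, 3.14, 3.14, 3.14].

### API

Orientations are given as a rotation vector (axis times angle).
In Python, from bench import ctrl gives the robot as it stands. The module is installed in compiled form; this text tells all that it offers.
- The arm moves only by the shell command python3 -m handwheel 'ROWS' [FORCE]. ROWS is JSON, a list of rows, each a list of 7 numbers: the finger opening in m, from 0 to 0.087, then the shift along the tool's x, y, z in m, then the turn, a rotation vector about the tool's x, y, z in degrees. A call has 1 to 12 rows; each row shifts and turns the commanded pose from where the row before left it, along the tool's axes as they then stand; what a row does not reach is not made up. A row lasts 1/8 s, in which the tool goes at most 62.5 mm and 10.7 degrees, less where a joint would pass 70% of its speed; a pose out of reach is approached as far as the arm can. A call is refused whole if a number of a shift passes 0.0625 or a number of a turn 10.7, either way. A call with a gripper value outside its range is refused whole. The fingers move at their own pace and stop on an object; FORCE is the grip in N (left out, the last holds). Time passes only in rows, so rows that do not move let the fingers close. It gives the time, the measured TCP pose, the force, the opening and the grip force at its end, in the units of the state.
- ctrl.get_state(): the state, without advancing time (a new reading comes with each control period).
- ctrl.get_image(name): name is "scene" or "top"; returns (picture, depth): 420x560x3 uint8, blue, green, red; 420x560 float32, m along the optical axis (not along the pixel's ray), 0 where there is no reading.
- ctrl.camera_info(name): a dict with "intrinsics" (3x3 intrinsics, pixels), "R" (3x3) and "t" (3): a world point X has camera coordinates R X + t. Camera axes: x right, y down, z forward; pixel columns grow to the right and rows downward; lengths in m; the calibration is good to about 2 mm. A picture is of the moment at which its call begins. camera_info takes no time and is no camera call.
- ctrl.close_job(): hands the job in; it is judged then, once.
The state is a dict: "time": time; "joint_positions": joint angles; "qd": joint speeds; "joint_torque": joint torques, N m; "position": TCP position; "tool_rot": TCP orientation; "ft_force": force on the tool from outside, world axes, zero at the start; "torque": the same for the moment, N m; "grip_width": opening from 0.0 (shut) to 1.0 (fully open); "grip_force": force on a finger pad.
Only numpy, scipy, OpenCV 4.12 (cv2) and the standard library are available. Lean on these libraries where they do the work, as an engineer would, in place of code of your own. Each camera call takes 0.05 s, during which the arm holds its last target. There are 200 camera calls.

### The job

Pick up the control pod whose steel base plate has a keyhole slot, press the large end of the slot over the head of the stud on the sloped dock until the plate lies flat on the face, then slide it down the slope until the slot's end stops against the stud and the stud clamps it, and let go. The stud may stand anywhere along its groove, so feel for it gently and never force the plate against the dock; leave the other pod, the slide tray, bottle, can and remote where they are.

Things in the scene. Friction and masses are not known exactly. Their poses are not given: they have to be found in the camera images.
- plate: the pod to mount: steel base plate 130 (x) x 64 (y) x 4 mm with a grey pod on its -x half and a keyhole through its +x half, on the line y = 0; about 0.35 kg. Origin: centre of the plate's underside; z up out of the plate. It starts flat on the bench. When mounted, its +x points up the slope (along face x) and its underside lies on the face
- pod (a point): grasp point on that pod, 28 mm above the plate's underside, at plate x = -30, y = 0. The pod is a grey block with upright sides, 44 (plate x) x 40 (plate y) mm, reaching from 4 to 42 mm above the underside; grasp it across y (40 mm)
- large_end (a point): centre of the keyhole's large end, at the plate's underside (plate x = +20, y = 0): an octagon 21 mm across flats, through the plate, which is 4 mm thick here
- slot_end (a point): where the stud's axis lies when fully home (plate x = +46, y = 0, underside), 26 mm from large_end. The narrow slot, 11 mm wide, runs from the large end towards plate +x and ends at x = +50. Along both sides of it (|y| 5.5 to 13 mm) the plate thickens as a ramp from 4 mm at x = 33 to 8 mm at x = 51, then stays 8 mm to x = 59
- dock: white fixed wedge-shaped dock, about 185 mm deep, 110 mm wide, with a sloped aluminium face on top. Origin on the bench; z up; the face falls at 20 degrees towards the dock's own -x (towards the robot): lower edge about 15 mm, upper edge about 84 mm above the bench
- face: frame on the dock's sloped face: origin on its surface at the middle of the stud's groove, 60 mm above the bench; x points up the slope, y level across it, z out of the face (20 degrees from vertical). The flat face reaches from x = -120 to +70 mm and y = -55 to +55 mm
- groove (a point): middle of the stud's groove (= face origin). The one stud stands firmly fixed along face z on the line y = 0, at a face x that is NOT measured: anywhere from -12 to +12 mm of this point, different each time; find it by feel or sight. Shank 8 mm in diameter; head 18 mm in diameter, underside 5.5 mm and top 10 mm above the face, edges nearly square
- clamp (a joint): how far the stud (head and shank) is drawn out along face z against its spring, in m: 0 when nothing lifts the head (it cannot be pushed in), 0.0025 with the plate fully home, its ramps under the head. Spring 2 N at 0, 5 N at 0.0025. Sliding the plate down to the stop takes roughly 2 to 10 N; let go, it stays. Single readings are noisy
- spare: spare pod: same grey pod, but its base plate is solid, with no keyhole slot (same outside sizes as plate); origin: centre of its underside; leave it alone
- slide_tray: open grey slide tray 90 x 120 x 30 mm; origin: centre of its underside; leave it alone
- oil_bottle: small amber bottle, 32 mm wide, 75 mm high; origin: centre of its underside; leave it alone
- objective_can: clear upright cylinder, 44 mm wide, 60 mm high; origin: centre of its underside; leave it alone
- remote: black remote control 160 x 44 x 19 mm, lying along its own x; origin: centre of its underside; leave it alone
Not all that is in view belongs to the job. What is shaped like the plate but purple or red is not meant.

How it is judged:
By the outcome, as a careful person would: the job done as asked, in the order asked, and still so for the second after the job is handed in, with the robot touching nothing.
It also fails if it takes over 67 s, if anything falls off the work surface, if the arm or the gripper's body presses on something with over 40 N, if the wrist force passes 120 N, or if a joint passes its speed limit or range.

## Working session

There is one attempt and no reset: what is moved stays moved. The work goes in short steps, Python scripts to look and compute and a shell command to move; the robot and the scene stay as the last step left them, time stands still between calls to the robot, and variables do not carry over. Pictures are saved under pics/ and viewed, at most 10 in all, crops included, and the job is handed in when it is done.

```bash
mkdir -p pics; python3 - <<'E'
from bench import ctrl
import cv2,numpy as np
for n in("scene","top"):
    im,d=ctrl.get_image(n); cv2.imwrite(f"pics/{n}0.png",im); np.save(f"{n}0.npy",d)
    c=ctrl.camera_info(n); print(n,np.round(c["intrinsics"],1).tolist(),np.round(c["R"],3).tolist(),np.round(c["t"],3).tolist())
s=ctrl.get_state()
for k,v in s.items(): print(k,np.round(v,3))
E
```

```text
scene [[431.5, 0.0, 271.1], [0.0, 431.5, 210.6], [0.0, 0.0, 1.0]] [[0.412, 0.911, 0.009], [0.543, -0.237, -0.806], [-0.732, 0.336, -0.592]] [-0.148, -0.226, 1.53]
top [[533.8, 0.0, 277.4], [0.0, 533.8, 209.1], [0.0, 0.0, 1.0]] [[0.02, -1.0, 0.006], [-0.978, -0.021, -0.208], [0.208, -0.002, -0.978]] [-0.071, 0.509, 1.601]
time 0.1
joint_positions [ 1.341  0.322 -0.07   1.452  0.023  1.371 -0.057]
qd [ 0.    -0.     0.001 -0.003  0.    -0.001  0.001]
joint_torque [ 0.0000e+00 -4.9257e+01 -4.0600e-01 -3.1340e+01 -6.4000e-02  3.9000e-02
  0.0000e+00]
position [ 0.157 -0.63   0.222]
tool_rot [-3.117 -0.382  0.   ]
ft_force [-0.512  0.148  0.44 ]
torque [ 0.017  0.    -0.003]
grip_force 0.0
grip_width 0.999
```

View pics/scene0.png

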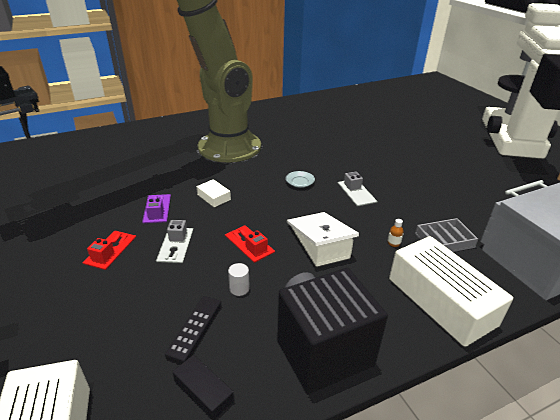

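View pics/top0.png

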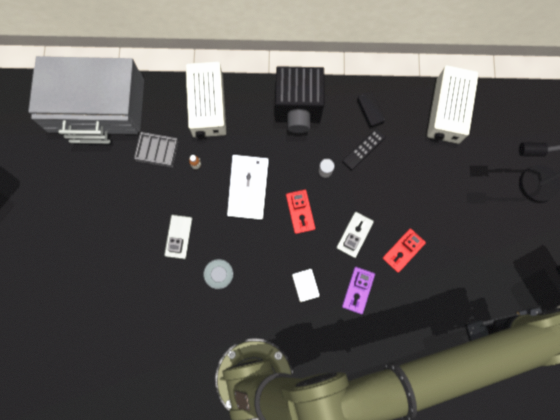

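The scene shows the keyhole plate at scene (175,243) and top (355,235), with the keyhole away from the robot. The dock is at top (248,187) with its stud near (248,180). The spare is at top (178,237). Next I'll take enlarged crops.

```bash
python3 - <<'E'
import cv2,numpy as np
s=cv2.imread("pics/scene0.png");t=cv2.imread("pics/top0.png")
r=lambda im,x,y,w,h:cv2.resize(im[y:y+h,x:x+w],(400,300),interpolation=cv2.INTER_CUBIC)
o=np.vstack([np.hstack([r(t,320,205,80,60),r(s,140,210,80,60)]),np.hstack([r(t,200,147,104,78),r(s,280,200,88,66)])])
cv2.imwrite("pics/crops.png",o)
E
```

```text
(no output)
```

View pics/crops.png

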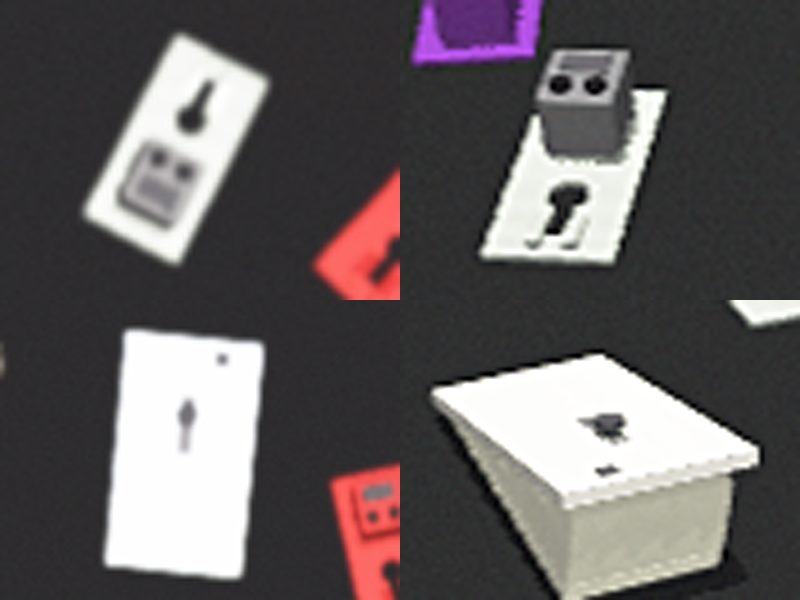

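```bash
cat >h.py <<'E'
import cv2,numpy as np
from bench import ctrl
def pts(n,d,uv=None):
    """world points of pixels uv (Nx2) from depth"""
    c=ctrl.camera_info(n);K,R,t=[np.array(c[k]) for k in("intrinsics","R","t")]
    uv=np.asarray(uv,float); i=uv.round().astype(int); z=d[i[:,1],i[:,0]]
    ray=np.c_[uv,np.ones(len(uv))]@np.linalg.inv(K).T
    return (ray*z[:,None]-t)@R
def on_plane(n,uv,nrm,off):
    """intersect pixel rays with plane nrm.X=off"""
    c=ctrl.camera_info(n);K,R,t=[np.array(c[k]) for k in("intrinsics","R","t")]
    ray=np.c_[np.asarray(uv,float),np.ones(len(uv))]@np.linalg.inv(K).T@R; C=-R.T@t
    return C+ray*((off-C@nrm)/(ray@nrm))[:,None]
def project(n,X):
    c=ctrl.camera_info(n);K,R,t=[np.array(c[k]) for k in("intrinsics","R","t")]
    p=(np.asarray(X)@R.T+t)@K.T; return p[:,:2]/p[:,2:]
E
python3 - <<'E'
from h import *
np.set_printoptions(precision=4,suppress=True)
roi={"plate":{"top":(320,205,80,60),"scene":(140,215,60,50)},"dock":{"top":(215,147,70,78),"scene":(280,200,88,66)}}
for ob in roi:
  for n in("top","scene"):
    im=cv2.imread(f"pics/{n}0.png");d=np.load(n+"0.npy");x,y,w,h=roi[ob][n]
    hsv=cv2.cvtColor(im,cv2.COLOR_BGR2HSV)
    m=np.zeros(im.shape[:2],np.uint8); m[y:y+h,x:x+w]=((hsv[...,2]>(165 if ob=="plate" else 190))&(hsv[...,1]<60))[y:y+h,x:x+w]
    cs,_=cv2.findContours(m,cv2.RETR_EXTERNAL,cv2.CHAIN_APPROX_NONE); c=max(cs,key=cv2.contourArea)
    f=np.zeros_like(m);cv2.drawContours(f,[c],-1,1,-1)
    er=cv2.erode(m&f,np.ones((3,3)))
    uv=np.argwhere(er)[:,::-1];P=pts(n,d,uv);P=P[d[uv[:,1],uv[:,0]]>0]
    o=np.median(P,0);A=np.c_[P[:,:2],np.ones(len(P))]
    keep=np.ones(len(P),bool)
    for _ in range(8):
        k=np.linalg.lstsq(A[keep],P[keep,2],rcond=None)[0];r=P[:,2]-A@k;keep=abs(r)<(.004)
    nr=np.array([-k[0],-k[1],1]);s=np.linalg.norm(nr);nr/=s;off=k[2]/s
    print(ob,n,"plane n",nr,"off",off,"tilt",np.degrees(np.arccos(nr[2])),"std",r[keep].std(),keep.mean(),"area",f.sum())
    if ob=="plate":nr=np.array([0,0,1.]);off=.004
    # 4 lines quad approx
    hull=cv2.convexHull(c)
    for e in np.linspace(.01,.1,40):
        q=cv2.approxPolyDP(hull,e*cv2.arcLength(hull,True),True)
        if len(q)<=4:break
    q=q[:,0].astype(float); 
    # refine: fit lines to contour points near each side
    cp=c[:,0].astype(float);L=[]
    for i in range(len(q)):
        a,b=q[i],q[(i+1)%len(q)];u=(b-a)/np.linalg.norm(b-a);tt=(cp-a)@u/np.linalg.norm(b-a);dd=abs((cp-a)@[-u[1],u[0]])
        g=cp[(tt>.1)&(tt<.9)&(dd<2.)];vx,vy,x0,y0=cv2.fitLine(g.astype(np.float32),cv2.DIST_HUBER,0,.01,.01).ravel()
        nn=np.array([-vy,vx]);cc=nn@[x0,y0]; 
        sgn=np.sign(nn@q.mean(0)-cc); cc-=sgn*.5; L.append((nn,cc))
    Q=np.array([np.linalg.solve([L[i-1][0],L[i][0]],[L[i-1][1],L[i][1]]) for i in range(len(L))])
    W=on_plane(n,Q,nr,off)
    print(" px",Q.round(1).tolist());print(W,"mean",W.mean(0),"sides",np.linalg.norm(W-np.roll(W,1,0),axis=1))
    # depth of dark/grey inside
    if n=="top" and ob=="plate":
        uv=np.argwhere(f)[:,::-1];P=pts(n,d,uv);g=P[:,2]>.03;print("pod top",P[g].mean(0),np.median(P[g],0),g.sum())
    if ob=="dock":
        uv=np.argwhere(cv2.erode(f,np.ones((5,5))))[:,::-1];P=pts(n,d,uv);h_=P@nr-off
        g=(h_>.005);print("stud pts",P[g].mean(0),g.sum(),np.sort(h_)[-30:].round(4)); print(uv[g][:40].tolist())
E
```

```text
plate top plane n [-0.0092  0.0223  0.9997] off -0.006909798760798906 tilt 1.3841999895770412 std 0.0020197183993815905 0.6361256544502618 area 856
 px [[354.8, 211.2], [373.6, 221.0], [354.9, 257.8], [336.1, 247.3]]
[[ 0.5196 -0.3087  0.004 ]
 [ 0.489  -0.3682  0.004 ]
 [ 0.3703 -0.3075  0.004 ]
 [ 0.402  -0.2486  0.004 ]] mean [ 0.4452 -0.3082  0.004 ] sides [0.1321 0.0669 0.1333 0.067 ]
pod top [ 0.4152 -0.2924  0.0508] [ 0.4164 -0.2933  0.0425] 190
plate scene plane n [-0.0065 -0.0044  1.    ] off 0.003351584734305869 tilt 0.44950536092501847 std 0.0013996555935108543 0.9754601226993865 area 611
 px [[201.7, 201.7], [181.9, 261.9], [155.3, 260.2], [76.0, 453.1]]
[[ 0.2922 -0.1898  0.004 ]
 [ 0.5171 -0.3079  0.004 ]
 [ 0.4852 -0.3654  0.004 ]
 [ 0.8822 -0.5768  0.004 ]] mean [ 0.5442 -0.36    0.004 ] sides [0.7056 0.254  0.0658 0.4498]
dock top plane n [-0.3437  0.0326  0.9385] off -0.14923514000833643 tilt 20.197332933672378 std 0.0021615488467915203 0.6425531914893617 area 2177
 px [[232.2, 154.3], [268.0, 158.2], [261.7, 219.1], [226.7, 215.0]]
[[ 0.675   0.0827  0.0853]
 [ 0.6
[... 1149 characters left out ...]
893  0.0823  0.0903]
 [ 0.681  -0.0293  0.0908]] mean [0.5878 0.0346 0.0555] sides [0.2084 0.112  0.2069 0.1119]
stud pts [ 0.6603 -0.0006  0.12  ] 28 [0.0028 0.0037 0.0057 0.0063 0.0063 0.0063 0.0064 0.0077 0.0078 0.008
 0.0087 0.0088 0.0093 0.0093 0.0093 0.0097 0.0097 0.0099 0.0101 0.0102
 0.0103 0.0104 0.0105 0.0107 0.0107 0.0108 0.0109 0.0111 0.376  0.376 ]
[[307, 224], [323, 225], [324, 225], [325, 225], [326, 225], [327, 225], [328, 225], [329, 225], [323, 226], [324, 226], [325, 226], [326, 226], [327, 226], [328, 226], [329, 226], [323, 227], [324, 227], [325, 227], [326, 227], [327, 227], [328, 227], [329, 227], [324, 228], [325, 228], [326, 228], [327, 228], [328, 228], [334, 228]]
```

```bash
cat >>h.py <<'E'
from scipy.spatial.transform import Rotation as Rn
np.set_printoptions(precision=4,suppress=True)
rx=lambda v:np.array(v)
def frame(yaw,tilt):  # tool x along (yaw, up slope tilt), tool z into surface
    Rf=Rn.from_euler("ZY",[yaw,-tilt],degrees=True)
    return Rf, Rf*Rn.from_euler("x",180,degrees=True)
FO=np.array([.6034,.0329,.060]); YAW=-5.1; TILT=20.
Rf,Rdock=frame(YAW,TILT)
def go(p,R=None):
    s=ctrl.get_state();Rc=Rn.from_rotvec(s["tool_rot"]);R=Rc if R is None else R
    print("t %.2f pos"%s["time"],s["position"],"| turn deg",(Rc.inv()*R).as_rotvec(degrees=True),"then shift mm",1000*R.inv().apply(np.array(p)-s["position"]),"| shift now mm",1000*Rc.inv().apply(np.array(p)-s["position"]))
E
python3 - <<'E'
from h import *
_,Rp=frame(-27.1,0)
go([.4178,-.2938,.10],Rp)
nz=Rf.as_matrix()[:,2]
for n,r in(("scene",(312,215,30,24)),("top",(238,166,22,26))):
    im=cv2.imread(f"pics/{n}0.png");g=im.min(2);d=np.load(n+"0.npy");x,y,w,h=r
    print(n);print(g[y:y+h:1,x:x+w])
    v=np.argwhere(g[y:y+h,x:x+w]<150)[:,::-1]+[x,y]
    P=on_plane(n,v,nz,nz@FO+.010);L=1000*Rf.inv().apply(P-FO);print("dark on head-top plane: mean",L.mean(0),"min",L.min(0),"max",L.max(0))
    for xs in(-12,-6,0,6,12):print(xs,project(n,[FO+Rf.apply([xs/1000,0,.010]),FO+Rf.apply([xs/1000,0,0])]).round(1).tolist())
    if n=="scene":
        v=np.argwhere(g[y:y+h,x:x+w]>0)[:,::-1]+[x,y];P=pts(n,d,v);L=1000*Rf.inv().apply(P-FO);k=(L[:,2]>7)&(L[:,2]<14);print("depth head",L[k].mean(0),L[k].min(0),L[k].max(0),k.sum())
E
```

```text
t 0.10 pos [ 0.1567 -0.6303  0.2216] | turn deg [-0.0895  0.0401 41.0703] then shift mm [  79.1095 -418.5003  121.5903] | shift now mm [ 334.602  -263.3316  121.9958]
scene
[[255 255 255 255 255 255 254 253 252 252 252 252 252 253 255 255 255 255
   64  17  32  40  46  45  44  45  45  43  46  48]
 [255 254 253 252 252 252 252 252 252 252 252 252 252 253 253 254 255 255
  255 217  68  19  35  40  48  47  46  47  44  47]
 [253 252 252 252 252 252 252 252 252 252 252 252 252 253 252 253 253 255
  255 255 255 132   8  27  38  45  47  48  46  46]
 [252 252 252 252 252 251 251 251 252 252 252 252 252 252 252 252 253 253
  253 255 255 255 255  63  13  27  42  44  44  46]
 [252 252 252 252 252 252 252 251 252 251 252 252 252 252 253 252 252 252
  252 253 254 255 255 255 218  71  19  37  43  45]
 [252 251 252 252 252 252 251 251 251 251 252 252 252 252 252 252 252 252
  252 252 253 253 255 255 255 255 132   7  27  38]
 [251 251 252 252 252 252 252 252 252 251 251 251 252 252 252 252 252 253
  252 252 252 253 252 253 255 255 255 255  65  14]
 [251 251 251 252 252 252 252 252 252 252 252 251 25
[... 4479 characters left out ...]
54 254 254 254
  254 254 254 254]
 [254 254 254 254 254 254 254 254 254 254 254 254 254 254 254 254 254 254
  254 254 254 254]
 [254 254 254 254 254 254 254 254 254 254 254 254 254 254 254 254 254 254
  254 254 254 254]
 [254 254 254 254 254 254 254 254 254 254 254 254 254 254 254 254 254 254
  254 254 254 254]
 [254 254 254 254 254 254 254 254 254 254 254 254 254 254 254 254 254 254
  254 254 254 254]]
dark on head-top plane: mean [ 9.2627 -0.4107 10.    ] min [ 0.9898 -3.7994 10.    ] max [16.7851  3.288  10.    ]
-12 [[247.3, 183.1], [247.6, 182.8]]
-6 [[247.5, 181.2], [247.7, 180.9]]
0 [[247.6, 179.3], [247.9, 179.0]]
6 [[247.8, 177.4], [248.1, 177.1]]
12 [[248.0, 175.4], [248.3, 175.2]]
```

```bash
python3 -m handwheel '[[0.087,0.034,-0.026,0.01,0,0,0],[0.087,0.034,-0.026,0.01,0,0,0],[0.087,0.034,-0.026,0.01,0,0,0],[0.087,0.034,-0.026,0.01,0,0,0],[0.087,0.034,-0.026,0.01,0,0,0],[0.087,0.034,-0.026,0.01,0,0,0],[0.087,0.034,-0.026,0.01,0,0,0],[0.087,0.034,-0.026,0.01,0,0,0],[0.087,0.031,-0.026,0.01,0,0,0],[0.087,0.031,-0.026,0.01,0,0,0]]' 45
python3 -m handwheel '[[0.087,0,0,0,0,0,10.25],[0.087,0,0,0,0,0,10.25],[0.087,0,0,0,0,0,10.25],[0.087,0,0,0,0,0,10.25],[0.087,0,0,0,0,0,0]]'
python3 - <<'E'
from h import *
_,Rp=frame(-27.1,0)
go([.4178,-.2938,.10],Rp)
for n in("scene","top"):
    im,d=ctrl.get_image(n);cv2.imwrite(f"pics/{n}1.png",im)
E
```

```text
time: 1.35
position: [0.4186, -0.2966, 0.1219]
tool_rot: [-3.118, -0.382, 0.001]
ft_force: [1.0, -0.7, 0.7]
grip_width: 1.0
grip_force: 0.0
time: 1.98
position: [0.418, -0.2977, 0.1222]
tool_rot: [-3.055, 0.731, 0.001]
ft_force: [-0.5, 0.6, -1.0]
grip_width: 0.997
grip_force: 0.0
t 1.98 pos [ 0.418  -0.2977  0.1222] | turn deg [-0.0006  0.0425  0.1817] then shift mm [-1.917  -3.3652 22.1856] | shift now mm [-1.8899 -3.371  22.1871]
```

View pics/scene1.png

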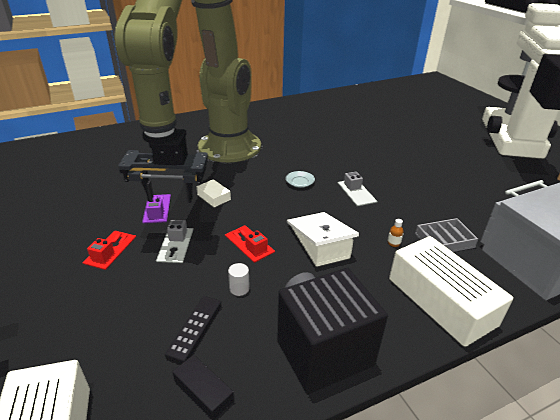

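The open fingers straddle the pod at about scene (175,225), and nothing else is in the way. I'll descend and grip.

```bash
python3 -m handwheel '[[0.087,-0.002,-0.0034,0.02,0,0,0],[0.087,0,0,0.03,0,0,0],[0.087,0,0,0.03,0,0,0],[0.087,0,0,0.02,0,0,0],[0.087,0,0,0.012,0,0,0],[0.087,0,0,0,0,0,0],[0.087,0,0,0,0,0,0]]'
python3 -m handwheel '[[0.03,0,0,0,0,0,0],[0.03,0,0,0,0,0,0],[0.03,0,0,0,0,0,0],[0.03,0,0,0,0,0,0],[0.03,0,0,0,0,0,0],[0.03,0,0,0,0,0,0],[0.03,0,0,0,0,0,0],[0.03,0,0,0,0,0,0]]' 45
```

```text
time: 2.95
position: [0.4186, -0.2944, 0.0114]
tool_rot: [3.054, -0.733, 0.002]
ft_force: [0.3, -0.3, -0.1]
grip_width: 1.002
grip_force: 0.0
time: 3.95
position: [0.418, -0.2938, 0.0105]
tool_rot: [-3.054, 0.734, 0.0]
ft_force: [0.6, 1.6, 0.3]
grip_width: 0.455
grip_force: 45.0
```

```bash
python3 -m handwheel '[[0.03,0,0,-0.01,0,0,0],[0.03,0,0,-0.03,0,0,0],[0.03,0,0,-0.04,0,0,0],[0.03,0,0,-0.04,0,0,0],[0.03,0,0,-0.03,0,0,0],[0.03,0,0,0,0,0,0]]'
python3 - <<'E'
from h import *
im,d=ctrl.get_image("scene");cv2.imwrite("pics/s2.png",im[120:300,100:340].repeat(2,0).repeat(2,1))
go(FO+Rf.apply([-.040,0,.0105+.040]),Rdock); s=ctrl.get_state();print(s["joint_positions"],s["grip_width"],s["ft_force"])
E
```

```text
time: 4.7
position: [0.4193, -0.295, 0.163]
tool_rot: [3.052, -0.734, 0.007]
ft_force: [-0.0, 0.2, -3.9]
grip_width: 0.455
grip_force: 45.0
t 4.75 pos [ 0.4181 -0.2942  0.1609] | turn deg [  3.8812  19.6845 -21.7046] then shift mm [  71.6166 -342.2598   97.5104] | shift now mm [ -34.6061 -355.1234   66.8493]
[ 0.8727  0.0821 -0.3257  1.8638  0.0288  1.1988 -1.5052] 0.4562331097766934 [-0.3114  0.9062 -3.4219]
```

View pics/s2.png

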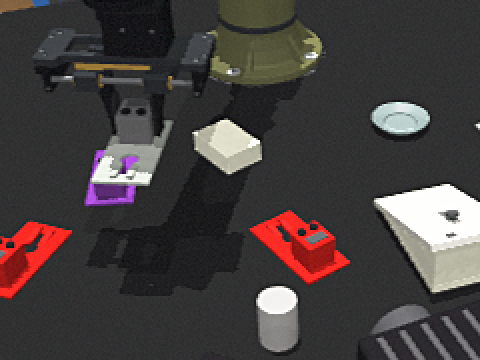

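The plate is held with its keyhole end out (crop 130,160). The next move is to tilt and carry it to the dock.

```bash
python3 -m handwheel '[[0.03,0,0,0,0.65,3.28,-3.62],[0.03,0,0,0,0.65,3.28,-3.62],[0.03,0,0,0,0.65,3.28,-3.62],[0.03,0,0,0,0.65,3.28,-3.62],[0.03,0,0,0,0.65,3.28,-3.62],[0.03,0,0,0,0.65,3.28,-3.62],[0.03,0,0,0,0,0,0]]'
python3 -m handwheel '[[0.03,0.004,-0.02,0,0,0,0],[0.03,0.007,-0.034,0.005,0,0,0],[0.03,0.007,-0.034,0.005,0,0,0],[0.03,0.007,-0.034,0.005,0,0,0],[0.03,0.007,-0.034,0.005,0,0,0],[0.03,0.007,-0.034,0.005,0,0,0],[0.03,0.007,-0.034,0.005,0,0,0],[0.03,0.007,-0.034,0.005,0,0,0],[0.03,0.007,-0.034,0.005,0,0,0],[0.03,0.007,-0.034,0.005,0,0,0],[0.03,0.004,-0.016,0.005,0,0,0],[0.03,0,0,0,0,0,0]]'
python3 - <<'E'
from h import *
go(FO+Rf.apply([-.040,0,.0105+.030]),Rdock)
E
```

```text
time: 5.62
position: [0.4154, -0.2931, 0.1576]
tool_rot: [3.081, -0.142, 0.534]
ft_force: [-0.8, -0.3, -3.6]
grip_width: 0.456
grip_force: 45.0
time: 7.12
position: [0.5313, 0.0415, 0.1373]
tool_rot: [3.08, -0.133, 0.538]
ft_force: [-0.0, -0.5, -4.0]
grip_width: 0.45
grip_force: 45.0
t 7.12 pos [0.5313 0.0415 0.1373] | turn deg [-0.1979  0.1943  0.1206] then shift mm [ 1.7692  2.1194 57.0111] | shift now mm [ 1.9579  2.3203 56.9971]
```

```bash
python3 -m handwheel '[[0.03,0.002,0.0022,0.02,0,0.1,0],[0.03,0,0,0.02,0,0,0],[0.03,0,0,0.017,0,0,0],[0.03,0,0,0,0,0,0],[0.03,0,0,0,0,0,0]]'
python3 - <<'E'
from h import *
s=ctrl.get_state();L=1000*Rf.inv().apply(s["position"]-FO);print("TCP face",L)
a=[]
for n,(x,y,w,h) in(("top",(200,140,100,75)),("scene",(270,160,100,75))):
    im,d=ctrl.get_image(n);np.save(n+"3.npy",d);cv2.imwrite(f"pics/{n}3.png",im);a.append(cv2.resize(im[y:y+h,x:x+w],(400,300),interpolation=cv2.INTER_CUBIC))
cv2.imwrite("pics/c3.png",np.hstack(a))
# expected
R=Rn.from_rotvec(s["tool_rot"])*Rn.from_euler("x",180,degrees=True)
for n in("top","scene"):
    X=[s["position"]+R.apply(np.array([x+30,y,-10.5+z])/1000) for x,y,z in((20,0,4),(46,0,4),(65,32,4),(65,-32,4))]
    print(n,project(n,X).round(1).tolist())
E
```

```text
time: 7.75
position: [0.5528, 0.0349, 0.0856]
tool_rot: [3.077, -0.138, 0.544]
ft_force: [-0.7, 0.2, -3.9]
grip_width: 0.457
grip_force: 45.0
TCP face [-38.7785  -2.5573  41.3934]
top [[248.1, 176.4], [249.0, 167.9], [239.1, 160.6], [260.0, 162.8]]
scene [[324.1, 216.9], [328.8, 219.9], [344.7, 219.4], [319.7, 224.8]]
```

View pics/c3.png

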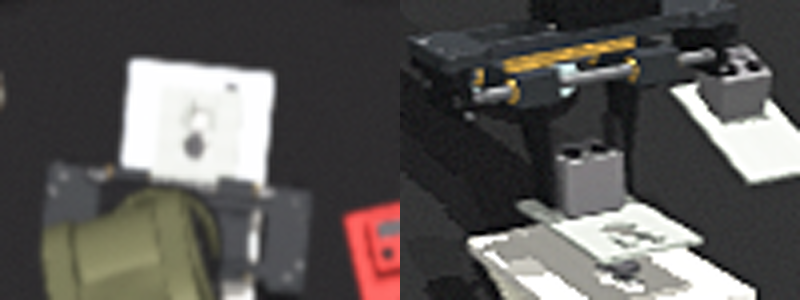

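The keyhole shows at top (248.8,176), with dark stud beneath, so it is near alignment. The scene view shows the plate about parallel to the face, above the stud at scene (325,227). I'll measure the lateral offset from the same image and average the pose readings.

```bash
python3 -m handwheel '[[0.03,0,0,0,0,0,0]]' >/dev/null
python3 - <<'E'
from h import *
ss=[]
for i in range(12):
    ctrl.get_image("top") if i else None; ss.append(ctrl.get_state())
p=np.mean([s["position"] for s in ss],0);sd=np.std([s["position"] for s in ss],0)
R=Rn.concatenate([Rn.from_rotvec(s["tool_rot"]) for s in ss]).mean()
print("TCP face",1000*Rf.inv().apply(p-FO),"sd",sd*1000,"turn err",(R.inv()*Rdock).as_rotvec(degrees=True))
Rpl=R*Rn.from_euler("x",180,degrees=True)
g=cv2.imread("pics/top3.png").min(2)
for r in(158,162,165,168,171,174,177,180):print(r,g[r,228:272].tolist())
X=[p+Rpl.apply(np.array([x+30,y,-10.5+4])/1000) for x in(20,46,65) for y in(32,0,-32)]
print(project("top",X).round(1).tolist())
g=cv2.imread("pics/scene3.png").min(2)
for r in range(210,226,1):print(r,g[r,308:350].tolist())
print(project("scene",X).round(1).tolist())
E
```

```text
TCP face [-38.7213  -2.1159  41.305 ] sd [0.1074 0.0669 0.2529] turn err [-0.0653 -0.0619  0.0032]
158 [45, 45, 44, 84, 192, 252, 254, 254, 254, 254, 254, 254, 254, 254, 254, 254, 254, 254, 254, 254, 254, 254, 254, 253, 253, 253, 253, 253, 251, 248, 246, 241, 234, 230, 229, 228, 227, 223, 211, 175, 105, 53, 45, 46]
162 [41, 45, 56, 111, 214, 253, 254, 254, 254, 254, 254, 254, 250, 246, 246, 247, 247, 246, 247, 247, 249, 249, 249, 251, 252, 252, 251, 248, 225, 197, 195, 226, 252, 254, 254, 254, 254, 254, 254, 249, 162, 59, 45, 43]
165 [45, 47, 70, 155, 241, 254, 254, 254, 254, 254, 254, 253, 248, 244, 244, 243, 243, 241, 238, 231, 219, 235, 241, 241, 241, 241, 239, 241, 243, 243, 243, 242, 248, 254, 254, 254, 254, 254, 253, 230, 125, 50, 44, 46]
168 [46, 47, 82, 189, 252, 254, 254, 254, 254, 254, 254, 251, 245, 242, 243, 243, 240, 231, 220, 205, 201, 230, 235, 230, 223, 227, 239, 244, 245, 245, 245, 243, 246, 254, 254, 254, 254, 254, 250, 173, 69, 45, 43, 45]
171 [43, 46, 87, 195, 252, 254, 254, 254, 254, 254, 254, 250, 243, 242, 242, 242, 240, 231, 222, 222, 239, 246, 247, 240, 226, 
[... 3598 characters left out ...]
, 245, 249, 242, 228, 221, 199, 186, 185, 186, 202, 240, 252, 255, 255, 255, 255, 255, 255, 255, 255, 255, 138, 0, 33, 45, 50, 48, 53]
224 [150, 149, 148, 148, 147, 151, 150, 150, 145, 127, 108, 173, 235, 230, 208, 155, 171, 190, 195, 178, 156, 170, 154, 146, 145, 245, 255, 255, 255, 255, 255, 255, 255, 255, 255, 255, 255, 61, 21, 33, 44, 50]
225 [149, 149, 149, 148, 148, 146, 149, 151, 150, 149, 142, 133, 164, 202, 189, 165, 157, 141, 106, 95, 103, 130, 154, 149, 142, 233, 255, 255, 255, 255, 255, 254, 254, 255, 255, 255, 255, 255, 231, 78, 26, 42]
[[336.3, 214.4], [324.3, 216.9], [312.1, 219.5], [341.2, 217.2], [329.0, 219.9], [316.6, 222.5], [344.9, 219.4], [332.6, 222.1], [319.9, 224.8]]
```

```bash
python3 -m handwheel '[[0.03,0,-0.003,0,0,0,0],[0.03,0,0,0.008,0,0,0],[0.03,0,0,0.007,0,0,0],[0.03,0,0,0,0,0,0],[0.03,0,0,0,0,0,0]]'
cat >>h.py <<'E'
def look(k,n_avg=4):
    ss=[];ims={n:[] for n in("top","scene")}
    for i in range(n_avg):
        for n in ims: ims[n].append(ctrl.get_image(n)[0].astype(float));ss.append(ctrl.get_state())
    p=np.mean([s["position"] for s in ss],0);f=np.mean([s["ft_force"] for s in ss],0)
    R=Rn.concatenate([Rn.from_rotvec(s["tool_rot"]) for s in ss]).mean()
    L=1000*Rf.inv().apply(p-FO)
    print("t %.2f"%ss[-1]["time"],"TCP face",L,"hole x",L[0]+50,"under z",L[2]-10.5,"turn err",(R.inv()*Rdock).as_rotvec(degrees=True),"F face",Rf.inv().apply(f),"w",ss[-1]["grip_width"])
    for n in ims: ims[n]=np.mean(ims[n],0).astype(np.uint8);cv2.imwrite(f"pics/{n}{k}.png",ims[n])
    return p,R*Rn.from_euler("x",180,degrees=True),ims
E
python3 - <<'E'
from h import *
p,Rpl,ims=look(4)
a=[]
for n,(x,y,w,h) in(("top",(223,150,52,39)),("scene",(300,200,52,39))):
    b=cv2.resize(ims[n][y:y+h,x:x+w],(400,300),interpolation=cv2.INTER_NEAREST).astype(float)
    if n=="top": b=np.clip((b-200)*4.6,0,255)
    S=400/w
    P=[p+Rpl.apply(np.array([q+30,yy,-10.5+4])/1000) for q,yy in((-65,32),(65,32),(65,-32),(-65,-32))]
    ho=[p+Rpl.apply(np.array([20+10.5*np.cos(t),10.5*np.sin(t),-10.5+4])/1000) for t in np.linspace(0,6.28,17)]
    st=[FO+Rf.apply([.010+.009*np.cos(t),.009*np.sin(t),.010]) for t in np.linspace(0,6.28,17)]
    for X,c in((P,(0,0,255)),(ho,(0,200,0)),(st,(255,0,0))):
        u=((project(n,X)+.5-[x,y])*S).round().astype(np.int32);cv2.polylines(b,[u],True,c,1)
    a.append(b)
cv2.imwrite("pics/c4.png",np.hstack(a))
E
```

```text
time: 9.15
position: [0.5582, 0.0381, 0.0713]
tool_rot: [3.077, -0.137, 0.544]
ft_force: [-0.1, 0.4, -2.5]
grip_width: 0.458
grip_force: 45.0
t 9.55 TCP face [-38.6884   0.9377  26.2732] hole x 11.31156291485862 under z 15.773192637813366 turn err [-0.0737 -0.0612 -0.0014] F face [-1.2509 -0.0256 -3.2099] w 0.45748259913302913[ WARN:0@12.514] global loadsave.cpp:1063 imwrite_ Unsupported depth image for selected encoder is fallbacked to CV_8U.
```

View pics/c4.png

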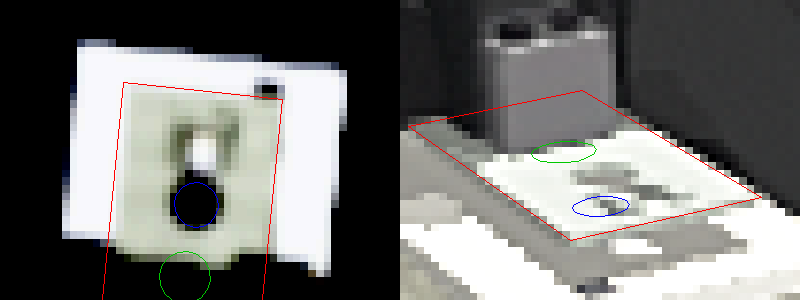

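The overlay shows the plate's outline (red) matching to about 1 px in both views. In the top view the dark stud fills the large end near (248.3,176.6). The green circle was drawn with a wrong offset, so ignore it. I'll feel downwards gently.

```bash
python3 -m handwheel '[[0.03,0.0005,0,0.004,0,0,0],[0.03,0,0,0.001,0,0,0],[0.03,0,0,0.001,0,0,0],[0.03,0,0,0.001,0,0,0],[0.03,0,0,0,0,0,0]]'
cat >>h.py <<'E'
def st():
    ss=[]
    for i in range(6): ctrl.get_image("top");ss.append(ctrl.get_state())
    p=np.mean([s["position"] for s in ss],0);R=Rn.concatenate([Rn.from_rotvec(s["tool_rot"]) for s in ss]).mean()
    L=1000*Rf.inv().apply(p-FO);print("t %.2f"%ss[-1]["time"],"hole x %.2f y %.2f under z %.2f"%(L[0]+50,L[1],L[2]-10.5),"F face",Rf.inv().apply(np.mean([s["ft_force"] for s in ss],0)),"M face",Rf.inv().apply(np.mean([s["torque"] for s in ss],0)),"turn err",(R.inv()*Rdock).as_rotvec(degrees=True),"w %.3f"%ss[-1]["grip_width"])
E
python3 -c "from h import *;st()"
```

```text
time: 10.18
position: [0.5608, 0.0377, 0.0652]
tool_rot: [3.076, -0.136, 0.543]
ft_force: [-7.9, 0.1, 5.4]
grip_width: 0.457
grip_force: 45.0
t 10.47 hole x 11.56 y 0.95 under z 9.03 F face [-4.8463 -1.0444  7.6649] M face [-0.1865  1.1684 -0.0447] turn err [-0.0278 -0.0141  0.0182] w 0.454
```

```bash
python3 -m handwheel '[[0.03,0,0,-0.0015,0,0,0],[0.03,-0.0015,0,0,0,0,0],[0.03,0,0,0.0015,0,0,0],[0.03,0,0,0,0,0,0]]'
python3 -c "from h import *;st()"
python3 -m handwheel '[[0.03,0,0,-0.0015,0,0,0],[0.03,-0.0015,0,0,0,0,0],[0.03,0,0,0.0015,0,0,0],[0.03,0,0,0,0,0,0]]'
python3 -c "from h import *;st()"
```

```text
time: 10.98
position: [0.5594, 0.0377, 0.064]
tool_rot: [3.077, -0.137, 0.543]
ft_force: [-0.3, 0.3, -4.2]
grip_width: 0.454
grip_force: 45.0
t 11.28 hole x 10.06 y 1.01 under z 8.52 F face [-1.4291  0.0715 -3.0971] M face [ 0.0355  0.6887 -0.0207] turn err [-0.0905 -0.031  -0.0019] w 0.457
time: 11.78
position: [0.5581, 0.0378, 0.0636]
tool_rot: [3.077, -0.137, 0.543]
ft_force: [-0.0, -0.4, -3.5]
grip_width: 0.455
grip_force: 45.0
t 12.07 hole x 8.62 y 0.98 under z 8.58 F face [-1.6231  0.1418 -2.9874] M face [0.0246 0.7    0.0083] turn err [-0.0844 -0.0364 -0.0007] w 0.451
```

Contact on the rim vanished after moving down-slope, so the head is now inside the large end. I'll centre and continue down gently.

```bash
python3 -m handwheel '[[0.03,0.0007,0,0,0,0,0],[0.03,0,0,0.001,0,0,0],[0.03,0,0,0.001,0,0,0],[0.03,0,0,0,0,0,0]]'
python3 -c "from h import *;st()"
```

```text
time: 12.58
position: [0.5595, 0.0378, 0.062]
tool_rot: [3.077, -0.137, 0.543]
ft_force: [-0.3, -0.2, -2.7]
grip_width: 0.453
grip_force: 45.0
t 12.88 hole x 9.30 y 0.97 under z 6.59 F face [-1.2264 -0.2378 -2.7969] M face [ 0.0357  0.698  -0.0054] turn err [-0.0816 -0.0366 -0.0001] w 0.454
```

```bash
python3 -m handwheel '[[0.03,0,0,0.001,0,0,0],[0.03,0,0,0.001,0,0,0],[0.03,0,0,0.001,0,0,0],[0.03,0,0,0.001,0,0,0],[0.03,0,0,0,0,0,0]]'
python3 -c "from h import *;st()"
```

```text
time: 13.5
position: [0.5609, 0.0377, 0.0583]
tool_rot: [3.077, -0.137, 0.543]
ft_force: [-0.6, 0.3, -2.9]
grip_width: 0.452
grip_force: 45.0
t 13.80 hole x 9.34 y 0.98 under z 2.62 F face [-0.9396 -0.1531 -3.4265] M face [ 0.0178  0.7029 -0.0169] turn err [-0.0814 -0.0405 -0.0008] w 0.453
```

```bash
python3 -m handwheel '[[0.03,0,0,0.001,0,0,0],[0.03,0,0,0.0005,0,0,0],[0.03,0,0,0.0005,0,0,0],[0.03,0,0,0,0,0,0]]'
python3 -c "from h import *;st()"
```

```text
time: 14.3
position: [0.5616, 0.0376, 0.0565]
tool_rot: [3.077, -0.137, 0.544]
ft_force: [-0.2, -0.5, -3.8]
grip_width: 0.455
grip_force: 45.0
t 14.60 hole x 9.34 y 0.99 under z 0.61 F face [-1.1256  0.1115 -3.3064] M face [-0.0014  0.6975 -0.004 ] turn err [-0.0812 -0.0402 -0.0001] w 0.455
```

```bash
python3 -m handwheel '[[0.03,0,0,0.0005,0,0,0],[0.03,0,0,0.0005,0,0,0],[0.03,0,0,0,0,0,0]]'
python3 -c "from h import *;st()"
```

```text
time: 14.98
position: [0.5617, 0.0376, 0.0564]
tool_rot: [3.076, -0.137, 0.542]
ft_force: [-11.2, -0.0, 11.5]
grip_width: 0.459
grip_force: 45.0
t 15.28 hole x 9.39 y 0.96 under z 0.47 F face [-5.8653 -1.6117 14.4333] M face [ 0.0279  1.7216 -0.0362] turn err [ 0.0079 -0.0045  0.0117] w 0.453
```

```bash
python3 -m handwheel '[[0.03,0,0,-0.0006,0,0,0],[0.03,-0.002,0,0,0,0,0],[0.03,-0.002,0,0,0,0,0],[0.03,-0.002,0,0,0,0,0],[0.03,0,0,0,0,0,0]]'
python3 -c "from h import *;st()"
python3 -m handwheel '[[0.03,-0.002,0,0,0,0,0],[0.03,-0.002,0,0,0,0,0],[0.03,-0.002,0,0,0,0,0],[0.03,0,0,0,0,0,0]]'
python3 -c "from h import *;st()"
```

```text
time: 15.9
position: [0.5567, 0.0382, 0.0546]
tool_rot: [3.077, -0.136, 0.546]
ft_force: [-0.3, 0.0, 2.5]
grip_width: 0.455
grip_force: 45.0
t 16.20 hole x 3.94 y 1.17 under z 0.48 F face [0.5981 0.3924 4.2964] M face [ 0.0653  0.3518 -0.0165] turn err [-0.0887 -0.0947  0.0054] w 0.461
time: 16.7
position: [0.551, 0.0387, 0.0525]
tool_rot: [3.077, -0.137, 0.546]
ft_force: [-0.2, -0.4, 6.2]
grip_width: 0.458
grip_force: 45.0
t 17.00 hole x -2.12 y 1.08 under z 0.47 F face [ 2.6965 -0.0379  5.6806] M face [ 0.0574 -0.0634  0.0035] turn err [-0.0839 -0.1013  0.0012] w 0.457
```

```bash
python3 -m handwheel '[[0.03,-0.002,0,0,0,0,0],[0.03,-0.002,0,0,0,0,0],[0.03,-0.002,0,0,0,0,0],[0.03,0,0,0,0,0,0]]'
python3 -c "from h import *;st()"
python3 -m handwheel '[[0.03,-0.0015,0,0,0,0,0],[0.03,-0.0015,0,0,0,0,0],[0.03,-0.001,0,0,0,0,0],[0.03,0,0,0,0,0,0]]'
python3 -c "from h import *;st()"
```

```text
time: 17.5
position: [0.5456, 0.0391, 0.0505]
tool_rot: [3.077, -0.137, 0.546]
ft_force: [2.9, -0.7, 5.0]
grip_width: 0.458
grip_force: 45.0
t 17.80 hole x -7.83 y 1.05 under z 0.47 F face [ 4.8602 -0.1548  4.798 ] M face [ 0.0222 -0.4885 -0.0199] turn err [-0.0893 -0.1185 -0.0044] w 0.453
time: 18.3
position: [0.5421, 0.0394, 0.0493]
tool_rot: [3.077, -0.137, 0.547]
ft_force: [5.1, -0.8, 5.4]
grip_width: 0.455
grip_force: 45.0
t 18.60 hole x -11.62 y 1.06 under z 0.48 F face [ 6.4639 -0.2819  2.9406] M face [-0.0509 -0.8737  0.0141] turn err [-0.0973 -0.1443 -0.0051] w 0.458
```

```bash
python3 -m handwheel '[[0.03,-0.001,0,0,0,0,0],[0.03,-0.001,0,0,0,0,0],[0.03,-0.001,0,0,0,0,0],[0.03,0,0,0,0,0,0]]'
python3 -c "from h import *;st()"
python3 -m handwheel '[[0.03,-0.001,0,0,0,0,0],[0.03,-0.001,0,0,0,0,0],[0.03,0,0,0,0,0,0]]'
python3 -c "from h import *;st()"
```

```text
time: 19.1
position: [0.5394, 0.0396, 0.0482]
tool_rot: [3.077, -0.137, 0.547]
ft_force: [5.3, -0.8, 4.8]
grip_width: 0.454
grip_force: 45.0
t 19.40 hole x -14.49 y 1.05 under z 0.48 F face [6.6413 0.0074 2.5343] M face [-0.059  -0.9201 -0.0322] turn err [-0.1017 -0.1581 -0.0083] w 0.456
time: 19.77
position: [0.5374, 0.0398, 0.0475]
tool_rot: [3.077, -0.137, 0.547]
ft_force: [5.4, -0.1, 5.7]
grip_width: 0.454
grip_force: 45.0
t 20.07 hole x -16.63 y 1.05 under z 0.47 F face [ 6.3783 -0.2042  3.2406] M face [-0.0431 -0.8529 -0.0067] turn err [-0.0974 -0.1431 -0.0081] w 0.455
```

```bash
python3 -m handwheel '[[0.03,-0.0005,0,0,0,0,0],[0.03,-0.0005,0,0,0,0,0],[0.03,0,0,0,0,0,0]]'
python3 -c "from h import *;st()"
python3 -m handwheel '[[0.03,-0.0005,0,0,0,0,0],[0.03,-0.0005,0,0,0,0,0],[0.03,0,0,0,0,0,0]]'
python3 -c "from h import *;st()"
```

```text
time: 20.45
position: [0.5368, 0.0399, 0.0473]
tool_rot: [3.077, -0.137, 0.548]
ft_force: [6.7, -1.1, 4.0]
grip_width: 0.455
grip_force: 45.0
t 20.75 hole x -17.29 y 1.06 under z 0.47 F face [ 7.668  -0.1365  1.2811] M face [-0.0706 -1.0145 -0.0089] turn err [-0.1097 -0.1788 -0.0119] w 0.455
time: 21.12
position: [0.5365, 0.0399, 0.0472]
tool_rot: [3.077, -0.137, 0.55]
ft_force: [8.8, -0.9, 0.8]
grip_width: 0.455
grip_force: 45.0
t 21.43 hole x -17.54 y 1.07 under z 0.49 F face [ 9.623  -0.5565 -2.4557] M face [-0.1314 -1.4593  0.0353] turn err [-0.1363 -0.2603 -0.0131] w 0.454
```

```bash
python3 -m handwheel '[[0.03,-0.0005,0,0,0,0,0],[0.03,-0.0005,0,0,0,0,0],[0.03,0,0,0,0,0,0]]'
python3 -c "from h import *;st()"
```

```text
time: 21.8
position: [0.5364, 0.04, 0.0472]
tool_rot: [3.077, -0.137, 0.552]
ft_force: [13.1, -1.7, -1.3]
grip_width: 0.457
grip_force: 45.0
t 22.10 hole x -17.70 y 1.06 under z 0.56 F face [11.5276  0.0895 -5.9269] M face [-0.1025 -1.8495  0.0145] turn err [-0.1631 -0.3487 -0.0305] w 0.456
```

```bash
python3 -m handwheel '[[0.03,0.0005,0,0,0,0,0],[0.03,0.0005,0,0,0,0,0],[0.03,0.0005,0,0,0,0,0],[0.03,0,0,0,0,0,0]]'
python3 - <<'E'
from h import *
st(); a=[]
for n,(x,y,w,h) in(("top",(208,150,80,60)),("scene",(280,190,80,60))):
    im,_=ctrl.get_image(n);b=cv2.resize(im[y:y+h,x:x+w],(400,300),interpolation=cv2.INTER_CUBIC).astype(float)
    if n=="top":b=np.clip((b-180)*3.5,0,255)
    a.append(b.astype(np.uint8))
cv2.imwrite("pics/c5.png",np.hstack(a))
E
```

```text
time: 22.6
position: [0.5364, 0.04, 0.0472]
tool_rot: [3.077, -0.137, 0.548]
ft_force: [6.8, -0.5, 4.1]
grip_width: 0.458
grip_force: 45.0
t 22.90 hole x -17.68 y 1.08 under z 0.48 F face [7.563  0.0318 0.7755] M face [-0.1018 -1.0821 -0.0061] turn err [-0.1153 -0.1905 -0.0114] w 0.455
```

View pics/c5.png

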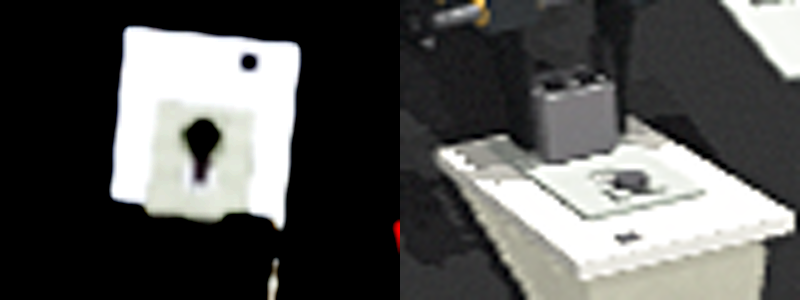

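The plate lies flat on the face, with the stud head at the slot's upper end (top crop 203,135; scene crop 632,180). I'll unload the arm and release.

```bash
python3 -m handwheel '[[0.03,0.0005,0,0,0,0,0],[0.03,0.0005,0,0,0,0,0],[0.03,0,0,0,0,0,0]]'
python3 -m handwheel '[[0.05,0,0,0,0,0,0],[0.087,0,0,0,0,0,0],[0.087,0,0,0,0,0,0],[0.087,0,0,0,0,0,0],[0.087,0,0,0,0,0,0],[0.087,0,0,0,0,0,0],[0.087,0,0,0,0,0,0]]'
python3 -c "from h import *;st()"
```

```text
time: 23.38
position: [0.5364, 0.04, 0.0472]
tool_rot: [3.077, -0.137, 0.545]
ft_force: [1.0, -0.6, 8.4]
grip_width: 0.456
grip_force: 45.0
time: 24.25
position: [0.5361, 0.0399, 0.0468]
tool_rot: [3.077, -0.137, 0.544]
ft_force: [-0.2, -0.9, 0.5]
grip_width: 0.994
grip_force: 0.0
t 24.55 hole x -18.14 y 0.96 under z 0.21 F face [0.0675 0.1524 0.0781] M face [ 0.0091  0.4147 -0.0139] turn err [-0.0791 -0.0417 -0.0002] w 0.996
```

```bash
python3 -m handwheel '[[0.087,0,0,-0.01,0,0,0],[0.087,0,0,-0.02,0,0,0],[0.087,0,0,-0.03,0,0,0],[0.087,0,0,-0.03,0,0,0],[0.087,0,0,-0.03,0,0,0],[0.087,0,0.04,0,0,0,0],[0.087,0,0.04,0,0,0,0],[0.087,0,0.04,0,0,0,0],[0.087,0,0.03,0,0,0,0],[0.087,0,0,0,0,0,0],[0.087,0,0,0,0,0,0]]'
python3 - <<'E'
from h import *
st(); a=[]
for n,(x,y,w,h) in(("top",(208,150,80,60)),("scene",(280,190,80,60))):
    im,d=ctrl.get_image(n);b=cv2.resize(im[y:y+h,x:x+w],(400,300),interpolation=cv2.INTER_CUBIC).astype(float)
    if n=="top":b=np.clip((b-100)*1.65,0,255)
    a.append(b.astype(np.uint8))
    s=np.argwhere(np.ones((h,w)))[:,::-1]+[x,y];L=1000*Rf.inv().apply(pts(n,d,s)-FO)
    k=(L[:,2]>37)&(L[:,2]<48)&(abs(L[:,1])<40);print(n,"pod top in face: median",np.median(L[k],0),L[k].min(0),L[k].max(0))
    k=(abs(L[:,1])<30)&(L[:,0]<28)&(L[:,0]>5)&(L[:,2]<30)&(L[:,2]>-8);print("plate part z",np.percentile(L[k,2],[10,50,90]))
cv2.imwrite("pics/c6.png",np.hstack(a))
E
```

```text
time: 25.92
position: [0.4819, -0.1052, 0.1592]
tool_rot: [3.077, -0.136, 0.543]
ft_force: [-0.4, 0.5, 0.1]
grip_width: 0.998
grip_force: 0.0
t 26.23 hole x -18.16 y -148.22 under z 119.99 F face [-0.0335  0.1411  0.0073] M face [ 0.0216  0.4058 -0.0022] turn err [-0.0987 -0.0405  0.0933] w 0.998
top pod top in face: median [-67.6219  -0.7627  42.4676] [-89.8585 -20.9105  37.1828] [-45.8467  19.0794  47.7981]
plate part z [ 0.1805  5.685  14.2949]
scene pod top in face: median [-58.9477  -2.9689  42.6152] [-284.4402  -18.7737   37.026 ] [-42.342   20.9991  46.9187]
plate part z [ 1.7738  5.3374 12.0782]
```

View pics/c6.png

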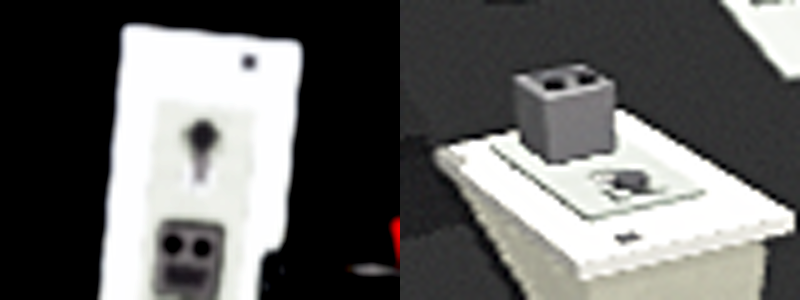

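The plate stayed put: it is flat, the stud head sits at the slot's end (top crop 203,135), and the pod top is 42.5 mm above the face. The robot is clear, so I'll hand in.

```bash
python3 -c "
from bench import ctrl
print(ctrl.close_job())"
```

```text
the job is handed in; nothing more can be done
None
```

The keyhole pod is mounted flat on the dock face, slid down until the slot's end stopped against the stud, and released; the arm was backed clear and the job handed in at about 26 s, with no verdict returned.

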